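# Lock the washed feed hopper onto the cheese mill and bolt it

## Task

The feed hopper of the cheese mill has been washed and stands beside the mill. Set it down level in the mill's collar with its handle over the red dot and let go of it; then take it by its black handle and turn it clockwise (seen from above) as far as it will go, to the green dot, so that the ramps pull it down tight onto the sprung disc. Last, slide the safety bolt on the mill's left side fully in between the prongs of the hopper's fork, let go, and leave the cup of picks and the small cheese near the mill where they stand.

Things in the scene. Friction and masses are not known exactly. Their poses are not given: they have to be found in the camera images.
- hopper_throat (a point): Feed hopper: loose aluminium part, 0.43 kg, 104 mm tall, upright. Point on its axis in its round upright throat (tube 50 mm across), 82 mm above its underside, 22 mm below its top; throat free for fingers from 55 mm above the underside up. Below it a flange 120 mm across, then a spigot 84 mm across. z up, x points along the handle.
- hopper_foot (a point): Centre of the hopper's underside, axes as hopper_throat. Three round steel bayonet studs, 9 mm thick, 8 mm above the underside, stick out of the spigot to 56.5 mm from the axis, at 60, 180 and 300 degrees from the handle.
- hopper_handle: Black handle, rigidly part of the hopper: level bar 64 mm long (its x, pointing away from the hopper's axis), 24 mm wide (y), 19 mm high (z). Origin at the bar's centre, 108 mm from the hopper's axis, 36 mm above the hopper's underside.
- hopper_fork (a point): Keeper fork on the hopper's flange, two prongs 22 mm apart, 12 mm high; this point lies midway between them, 75 mm from the hopper's axis on its -y side, 32 mm above its underside. The prongs reach out to 89 mm from the axis.
- mill_mouth (a point): Cheese mill: fixed round white machine, 146 mm across. Point on its upright axis, on top of the sprung disc (black rubber rim) down in its aluminium collar, 106 mm above the counter. z up, -x to the mill's front (spout, tray), +y to its left. Collar 122 mm across inside, rim 20 mm above this point; three steel hooks reach in to 46 mm from the axis, their tops level with the rim, gaps between.
- entry_mark (a point): Red dot on the collar's rim, 65.5 mm from the mill's axis: the handle points this way when the hopper is let down, studs through the gaps, until its underside meets the disc (at mill_mouth). 4 mm of play sideways; the handle may be 12 degrees clockwise to 30 degrees anticlockwise of the dot.
- lock_mark (a point): Green dot on the collar's rim at the mill's front, 65.5 mm from the axis, 66 degrees clockwise from the red dot: the handle points this way when fully turned, against a stop (within 2 degrees). On the way ramps push the hopper 3 mm down; 5 to 12 N at the handle turn it, and friction keeps it there.
- disc (a joint): How far the sprung disc is pushed down, in m: 0 at rest and with the hopper merely standing on it, about 0.003 with the hopper locked (spring force then some 14 N).
- bolt_paddle (a point): Upright black paddle of the safety bolt, left of the mill: 16 mm wide (x), 22 mm long (y), 34 mm high. Point on its centre line, 12 mm below its top, 172 mm above the counter; the steel channel below it has its top 147 mm above the counter. Axes as mill_mouth: the bolt slides level along -y towards the mill's axis. 135 mm from the axis when fully out.
- bolt (a joint): How far the bolt is in, in m: 0 fully out, 0.026 fully in (a stop). It stays where it is left; about 3 N move it. The fork stands before its nose only when the hopper is fully turned; pushed in sooner, it would bar the fork's way.
- pick_cup: Grey stoneware cup of tasting picks, 67 mm across, 106 mm tall, loose; origin at the centre of its underside.
- small_drum: Small drum cheese, 69 mm across, 46 mm tall, loose on the counter between mill and hopper; origin at the centre of its underside.

How it is judged:
On the way, in this order (a step that is already met when the one before it is completed fails the run):
1. the hopper stands level in the collar on the disc, its handle near the red dot, let go by the robot (z of hopper_foot in the frame of mill_mouth below 0.004 m and y of hopper_handle in the frame of mill_mouth below -0.08 m and contact force between the fingers and hopper below 0.1 N and horizontal distance between hopper_foot and mill_mouth below 0.008 m and angle between hopper_foot's own z axis and vertical below 0.06 rad), for 0.15 s.
2. held by its handle, the hopper is turned half-way (y of hopper_handle in the frame of mill_mouth above -0.06 m and contact force between the fingers and hopper_handle above 0.5 N).
3. the hopper is turned fully home and pulled down tight (y of hopper_handle in the frame of mill_mouth between -0.012 and 0.012 m and x of hopper_handle in the frame of mill_mouth below -0.09 m and value of joint disc above 0.0018 m and z of hopper_foot in the frame of mill_mouth below -0.0013 m and horizontal distance between hopper_foot and mill_mouth below 0.008 m and angle between hopper_foot's own z axis and vertical below 0.06 rad), for 0.2 s.
At the end, for the whole second after the job is handed in: The hopper stands in the collar, centred within 8 mm and level within 3.4 degrees, its handle's centre within 12 mm of the line from the mill's axis through the green dot, pulled down so that the disc is pressed in by at least 1.8 mm; the bolt is in by at least 21 mm of its 26; all is at rest (all of step 3 and value of joint bolt above 0.021 m and linear speed of hopper_handle below 0.01 m/s and velocity of joint bolt below 0.01 m/s); the robot touches nothing.
It fails at once if the cup of picks or the small cheese is pushed more than 30 mm or tipped (distance of any of pick_cup, small_drum from where it was at the start of the episode above 0.03 m or angle between any of pick_cup, small_drum's own z axis and vertical above 0.5 rad).
It fails at once if the hopper is tipped over (angle between hopper_foot's own z axis and vertical above 0.9 rad).
It also fails if it takes over 58 s, if anything falls off the work surface, if the arm or the gripper's body presses on something with over 40 N, if the wrist force passes 120 N, or if a joint passes its speed limit or range.

## Robot

A 6-joint arm with a two-finger parallel gripper is mounted at the origin on a cart in front of the work surface, level with it; the furniture and walls round the work are solid. World frame = base frame: x ahead of the robot, y to its left, z up, the work surface at z = 0. Lengths are in m, angles in rad, forces in N, time in s.
With the tool pointing down it reaches from about 0.275 to 0.75 m from the base axis. Payload 10.2 kg.
Tool frame: the origin (TCP) lies midway between the tips of the shut fingers; the grasp point (between the pads) lies 19 mm behind it (env.hold_point_z is the distance from the TCP to the grasp point, in m); z points along the fingers, y is the line along which they close (so a half turn about z gives the same grasp; the last joint's range is limited). The gripper opens to 85 mm and grips with 20 to 120 N. Pads are 22 mm wide; open, the fingers measure 114 mm over their backs; the gripper's body (76 mm by 85 mm) begins 54 mm behind the grasp point. The pads swing forward as they close: fully open they stand 13 mm farther back than shut.
Start: joints at [-1.478, 0.313, 1.498, -0, 1.331, -0.223], TCP at [0.163, -0.499, 0.231] pointing down, gripper open.
Joint ranges: [-2.94, 2.94], [-0.97, 2.17], [0.19, 2.56], [-1.23, 4.37], [0.02, 3.11], [-2.88, 2.88]. Speed limits (rad/s): [2.39, 2.39, 3.01, 3.14, 3.14, 3.14].

## Interface

Orientations are given as a unit quaternion [x, y, z, w].
In Python, from bench import env, kinematics, monitor, eyes, job gives the robot as it stands. The module is installed in compiled form; this text tells all that it offers. Calls block until the motion is done:
- env.reach(position, orientation): joint-space move of the TCP to a pose.
- env.movel(position, velocity=0.15, frame=None, guard=None): straight line of the TCP; frame=None keeps the orientation; velocity is the mean speed in m/s. With guard (N) it stops when the force on the tool has changed by that much, and returns True; else False.
- env.set_joints(angles): joint-space move.
- env.release() and env.close_gripper(effort=None): open the fingers fully, or close them until they stop; effort is the grip in N (None keeps the last).
- env.hold(seconds).
- kinematics.ik(position, orientation): joint angles nearest the present ones, or None.
- monitor.sense(): the state.
- eyes.grab_frame(name): name is "scene" or "side" or "wrist"; returns a dict with "frame" (384x512x3 uint8, red, green, blue), "mtx" (3x3 intrinsics, pixels), "view" (4x4, takes a point from world to camera coordinates). Camera axes: x right, y down, z forward; pixel columns grow to the right and rows downward; lengths in m; the calibration is good to about 2 mm. A picture is of the moment at which its call begins. There is no depth.
A pose or a line that the arm cannot do raises env.MotionError and nothing moves.
- job.hand_in(): hands the job in; it is judged then, once.
The state is a dict: "clock": time; "joints": joint angles; "qvel": joint speeds; "joint_efforts": joint torques, N m; "position": TCP position; "ee_rot": TCP orientation; "contact_force": force on the tool from outside, world axes, zero at the start; "ft_torque": the same for the moment, N m; "finger_gap": opening from 0.0 (shut) to 1.0 (fully open); "gripper_force": force on a finger pad.
Only numpy, scipy, OpenCV 4.12 (cv2) and the standard library are available. Lean on these libraries where they do the work, as an engineer would, in place of code of your own. Each camera call takes 0.05 s, during which the arm holds its last target. There are 200 camera calls.

## Working session

There is one attempt and no reset: what is moved stays moved. The work goes in short steps, each a Python script; the robot and the scene stay as the last script left them, time stands still between calls to the robot, and variables do not carry over. Pictures are saved under pics/ and viewed, at most 10 in all, crops included, and the job is handed in when it is done.

```bash
mkdir -p pics; python3 - <<'E'
from bench import env, kinematics, monitor, eyes, job
import cv2,numpy as np,pickle
for n in ("scene","side"):
    f=eyes.grab_frame(n); pickle.dump(f,open(f"pics/{n}0.pkl","wb"))
    cv2.imwrite(f"pics/{n}0.png",cv2.resize(f["frame"][:,:,::-1],(800,600),interpolation=cv2.INTER_CUBIC))
    print(n,f["mtx"].round(1).tolist(),f["view"].round(3).tolist())
s=monitor.sense();print(s["clock"],s["position"],s["ee_rot"],env.hold_point_z)
E
```

```text
scene [[490.2, 0.0, 249.4], [0.0, 490.2, 188.1], [0.0, 0.0, 1.0]] [[-0.644, -0.765, 0.005, 0.536], [-0.491, 0.408, -0.77, 0.239], [0.587, -0.498, -0.638, 1.072], [0.0, 0.0, 0.0, 1.0]]
side [[392.3, 0.0, 254.8], [0.0, 392.3, 196.2], [0.0, 0.0, 1.0]] [[-0.907, -0.421, -0.008, 0.614], [-0.175, 0.396, -0.901, 0.102], [0.383, -0.816, -0.433, 0.922], [0.0, 0.0, 0.0, 1.0]]
0.1 [ 0.16303317 -0.49880398  0.23079157] [ 9.87560522e-01  1.57238258e-01  4.46376274e-05 -5.85846732e-04] 0.0187
```

View pics/scene0.png

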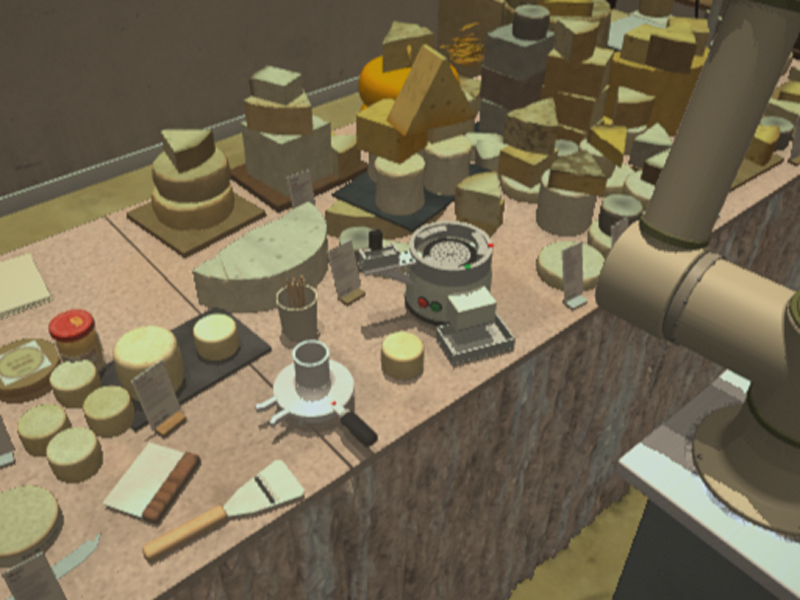

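View pics/side0.png

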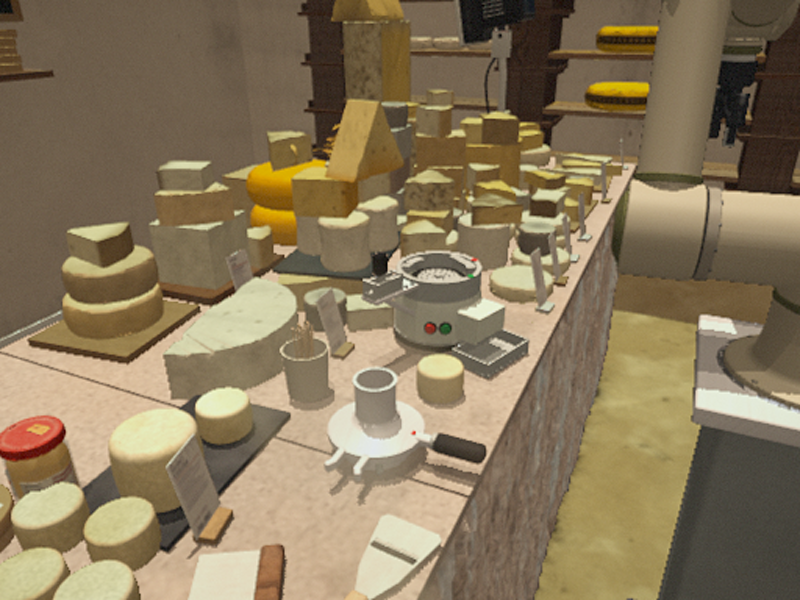

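The scene view (800 px scale) shows the hopper's throat top at (311,352), handle centre (358,427), mill rim centre (451,245), red dot (490,245), green dot (467,267) and paddle top (375,235). In the side view the same points are at (376,378), (460,446), (440,267), (473,259), (473,276) and (379,256).

```bash
cat > fit.py <<'E'
import numpy as np,pickle
from scipy.optimize import least_squares
def proj(f,p):
    c=f["view"][:3,:3]@p+f["view"][:3,3]; q=f["mtx"]@c; return q[:2]/q[2]
def model(pose,loc):
    x,y,a=pose; c,s=np.cos(a),np.sin(a)
    return np.array([x+c*loc[0]-s*loc[1],y+s*loc[0]+c*loc[1],loc[2]])
def fit(obs,x0):  # obs: (frame, local point, pixel)
    fun=lambda p:np.concatenate([proj(f,model(p,l))-u for f,l,u in obs])
    r=least_squares(fun,x0,loss="soft_l1"); return r.x,r.fun.reshape(-1,2).round(1).tolist()
E
python3 - <<'E'
from fit import *
S,D=[pickle.load(open(f"pics/{n}0.pkl","rb")) for n in("scene","side")]
k=.64
# colour dots
for n,f,cs in(("S",S,[(490,245),(467,267)]),("D",D,[(473,259),(473,276)])):
    I=f["frame"].astype(int)
    for i,(u,v) in enumerate(cs):
        u,v=int(u*k),int(v*k);w=I[v-6:v+7,u-6:u+7]
        sc=(w[...,0]-w[...,1:].max(2)) if i==0 else (w[...,1]-w[...,[0,2]].max(2))
        m=np.clip(sc-25,0,None);yy,xx=np.mgrid[v-6:v+7,u-6:u+7]
        print(n,i,m.sum(),(xx*m).sum()/max(m.sum(),1)/k,(yy*m).sum()/max(m.sum(),1)/k)
o=[(S,[0,0,.104],(311,352)),(D,[0,0,.104],(376,378)),(S,[.108,0,.040],(358,424)),(D,[.108,0,.040],(459,445))]
print("hopper",fit([(f,l,np.array(u)*k) for f,l,u in o],[.4,0,3]))
b=np.radians(-66) # green at 180deg ; red 66 deg anticlockwise => 246
R=lambda a:[.0655*np.cos(np.radians(a)),.0655*np.sin(np.radians(a)),.126]
o=[(S,[0,0,.126],(451,245)),(D,[0,0,.126],(440,267)),(S,R(246),(490,245)),(D,R(246),(473,259)),(S,R(180),(467,267)),(D,R(180),(473,276)),(S,[0,.135,.184],(375,234)),(D,[0,.135,.184],(379,254))]
print("mill",fit([(f,l,np.array(u)*k) for f,l,u in o],[.4,-.3,0]))
for nm,z,a,c in(("cup",.106,(297,292),(304,350)),("drum",.046,(403,345),(441,367))):
    print(nm,fit([(S,[0,0,z],np.array(a)*k),(D,[0,0,z],np.array(c)*k)],[.4,-.1,0]))
E
```

```text
S 0 1130 491.5265486725664 244.6446349557522
S 1 455 467.0157967032967 265.64903846153845
D 0 733 473.731667803547 258.81224420190995
D 1 394 469.9992068527918 275.273635786802
hopper (array([0.51016828, 0.42056568, 3.13969682]), [[-0.5, -1.2], [0.0, -0.0], [-0.1, 0.2], [0.6, 0.1]])
mill (array([ 0.55011352,  0.11001005, -0.31221972]), [[-1.0, -0.9], [0.2, -0.4], [-0.4, -0.4], [1.8, 0.8], [0.3, -0.6], [0.1, 0.5], [-1.5, -1.2], [1.4, 0.6]])
cup (array([0.63791809, 0.37536072, 0.        ]), [[-7.0, 0.3], [0.9, -7.1]])
drum (array([0.48129116, 0.27305336, 0.        ]), [[-1.3, -0.2], [0.9, -0.6]])
```

```bash
cat > hlp.py <<'E'
from bench import env, kinematics, monitor, eyes, job
import cv2,numpy as np,pickle
from fit import *
def q(phi): return [np.cos(phi/2),np.sin(phi/2),0,0]   # tool down, yaw phi; fingers close along yaw phi+90deg
def snap(n,tag,crop=None):
    f=eyes.grab_frame(n); pickle.dump(f,open(f"pics/{tag}.pkl","wb")); return f
def show(tags,out):
    im=[pickle.load(open(f"pics/{t}.pkl","rb"))["frame"][:,:,::-1] for t in tags]
    cv2.imwrite(out,np.vstack(im) if len(im)>1 else cv2.resize(im[0],(800,600),interpolation=cv2.INTER_CUBIC))
E
python3 - <<'E'
from hlp import *
H=[.510,.4206];M=[.550,.110]
env.reach([M[0]-.06,M[1],.33],q(0.3)); snap("wrist","wm")
for d in range(-180,180,30):
    a=kinematics.ik([H[0],H[1],.30],q(np.radians(d))); b=kinematics.ik([M[0],M[1],.30],q(np.radians(d+54)))
    print(d,None if a is None else np.round(a,2),None if b is None else np.round(b,2))
env.reach([H[0]-.05,H[1],.30],q(0.6)); snap("wrist","wh")
s=monitor.sense();print(s["clock"],s["position"],s["joints"])
show(["wm"],"pics/wm.png");show(["wh"],"pics/wh.png")
E
```

```text
-180 [ 0.51  0.61  0.88 -0.    1.65 -1.06] [-0.01  0.36  1.26 -0.    1.52 -2.52]
-150 [ 0.51  0.61  0.88 -0.    1.65 -1.58] None
-120 [ 0.51  0.61  0.88 -0.    1.65 -2.11] [-0.01  0.36  1.26 -0.    1.52  2.71]
-90 [ 0.51  0.61  0.88 -0.    1.65 -2.63] [-0.01  0.36  1.26 -0.    1.52  2.19]
-60 None [-0.01  0.36  1.26 -0.    1.52  1.66]
-30 [ 0.51  0.61  0.88 -0.    1.65  2.61] [-0.01  0.36  1.26 -0.    1.52  1.14]
0 [ 0.51  0.61  0.88 -0.    1.65  2.08] [-0.01  0.36  1.26 -0.    1.52  0.62]
30 [ 0.51  0.61  0.88 -0.    1.65  1.56] [-0.01  0.36  1.26 -0.    1.52  0.09]
60 [ 0.51  0.61  0.88 -0.    1.65  1.04] [-0.01  0.36  1.26 -0.    1.52 -0.43]
90 [ 0.51  0.61  0.88 -0.    1.65  0.51] [-0.01  0.36  1.26 -0.    1.52 -0.95]
120 [ 0.51  0.61  0.88 -0.    1.65 -0.01] [-0.01  0.36  1.26 -0.    1.52 -1.48]
150 [ 0.51  0.61  0.88 -0.    1.65 -0.53] [-0.01  0.36  1.26 -0.    1.52 -2.  ]
3.8667 [0.4608263  0.41939    0.30044621] [ 5.50740192e-01  5.08394961e-01  1.03713394e+00 -3.16782688e-04
  1.59544738e+00  1.52357037e+00]
```

View pics/wm.png

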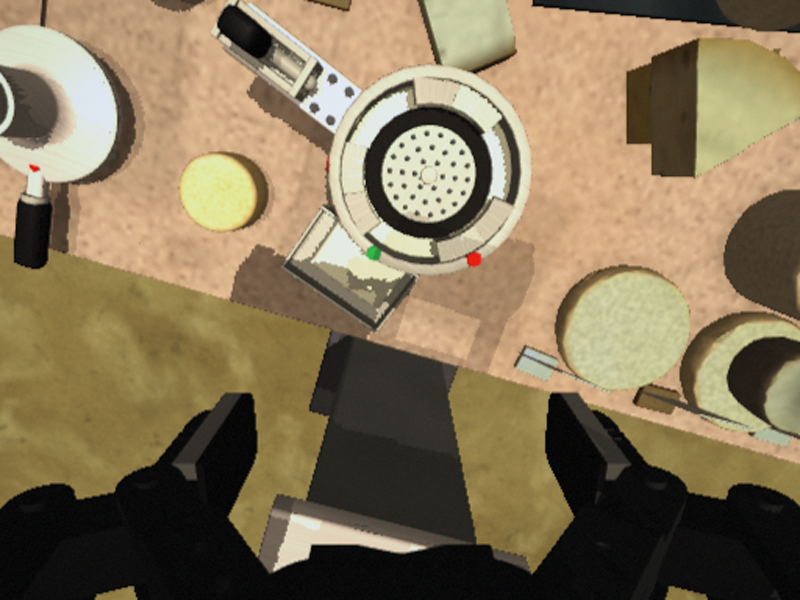

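View pics/wh.png

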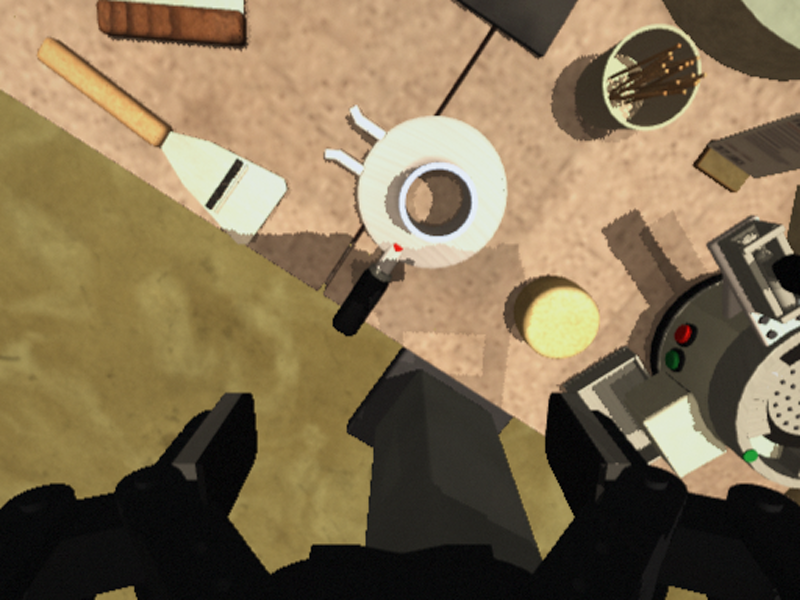

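Wrist view of the mill: disc centre (428,174), red dot (474,259), green dot (374,253). Wrist view of the hopper: throat rim centre (438,202), handle centre about (363,301).

```bash
python3 - <<'E'
from hlp import *
k=.64
S,D,W,V=[pickle.load(open(f"pics/{n}.pkl","rb")) for n in("scene0","side0","wm","wh")]
R=lambda a:[.0655*np.cos(np.radians(a)),.0655*np.sin(np.radians(a)),.126]
P=lambda o:[(f,l,np.array(u)*k) for f,l,u in o]
w=[(W,[0,0,.106],(428.5,174)),(W,R(246),(474,259)),(W,R(180),(374,253))]
s=[(S,R(246),(491.5,244.6)),(D,R(246),(473.7,258.8)),(S,R(180),(467,265.6)),(D,R(180),(470,275.3))]
for n,o in(("w",w),("all",w+s)): print("mill",n,fit(P(o),[.55,.11,-.31]))
w=[(V,[0,0,.104],(438,202)),(V,[.108,0,.042],(363,301))]
s=[(S,[0,0,.104],(311,352)),(D,[0,0,.104],(376,378)),(S,[.108,0,.040],(358,424)),(D,[.108,0,.040],(459,445))]
for n,o in(("w",w),("all",w+s)): print("hop",n,fit(P(o),[.51,.42,3.14]))
print(fit(P([(V,[0,0,.106],(651,77))]),[.6,.4,0])[0],fit(P([(V,[0,0,.046],(561,315))]),[.5,.3,0])[0])
E
```

```text
mill w (array([ 0.55583812,  0.10834226, -0.33775419]), [[-0.0, 0.6], [-0.0, -0.3], [0.0, -0.3]])
mill all (array([ 0.5554263 ,  0.10816949, -0.33650905]), [[0.0, 1.0], [0.1, 0.1], [0.1, 0.2], [-2.3, -1.0], [-0.1, 0.6], [-1.3, -0.8], [-0.2, 0.6]])
hop w (array([0.51420174, 0.42379008, 3.16766686]), [[0.5, -0.8], [-0.6, 1.6]])
hop all (array([0.51243852, 0.42299652, 3.16843998]), [[0.1, 1.0], [-0.8, 3.0], [-2.0, -1.3], [-1.7, 0.4], [-0.5, -0.6], [-0.5, -0.5]])
[0.65102824 0.35829429 0.        ] [0.49355604 0.27682706 0.        ]
```

```bash
python3 - <<'E'
from hlp import *
H=[.513,.423]
def st(t):
    s=monitor.sense();print(t,round(s["clock"],2),s["position"].round(4),round(float(s["finger_gap"]),3),np.round(s["gripper_force"],1),np.round(s["contact_force"],1))
env.reach([*H,.19],q(np.radians(150)))
env.movel([*H,.066],.12); st("down")
env.close_gripper(20); st("c1")
env.release()
env.movel([*H,.135],.2); env.reach([*H,.135],q(np.radians(60))); env.movel([*H,.066],.15)
env.close_gripper(60); st("c2")
env.movel([*H,.30],.15); st("up")
snap("scene","lift"); snap("side","lift2")
show(["lift"],"pics/lift.png")
E
```

```text
down 6.83 [0.5134 0.4232 0.0669] 0.998 0.0 [ 0.5 -0.6  0.4]
c1 7.25 [0.5132 0.4232 0.0665] 0.58 22.5 [0.1 0.3 2.3]
c2 10.62 [0.5133 0.4233 0.0671] 0.575 61.3 [-1.   0.7  5.6]
up 12.33 [0.5128 0.4229 0.2991] 0.576 62.4 [-0.   0.4 -4.2]
```

View pics/lift.png

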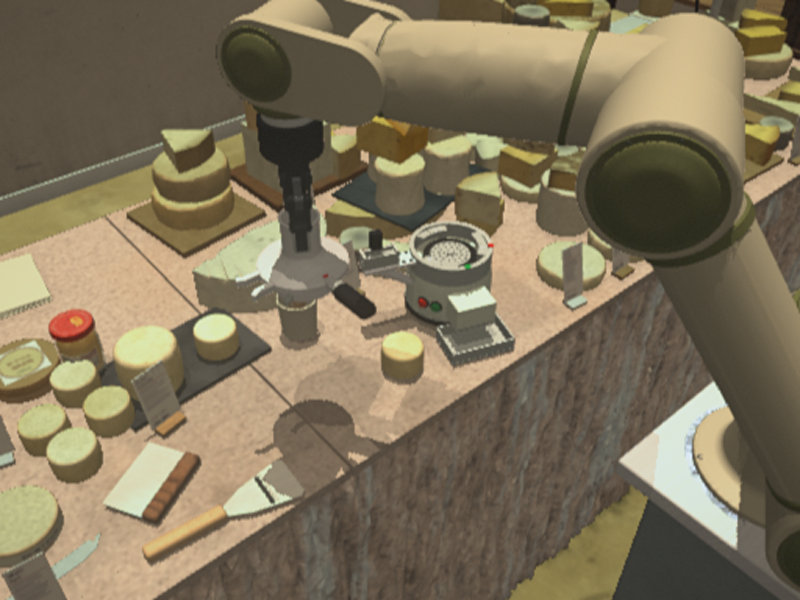

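The hopper hangs level in the gripper, with its handle centre at about (355,300). Next I'll compute the held yaw, move over the mill and lower it with a force guard.

```bash
python3 - <<'E'
from hlp import *
L=pickle.load(open("pics/lift.pkl","rb"))
r=least_squares(lambda a:proj(L,model([.5128,.4229,a[0]],[.108,0,.232+.04]))-np.array([355,299])*.64,[3.16]); yaw=r.x[0]
print("yaw",np.degrees(yaw),r.fun)
def st(t):
    s=monitor.sense();print(t,round(s["clock"],2),s["position"].round(4),round(float(s["finger_gap"]),3),np.round(s["gripper_force"],1),np.round(s["contact_force"],1),np.round(s["ft_torque"],2))
M=[.5555,.1085];a=-.337
if abs(yaw-3.168)>.12: yaw=3.168
phi=np.radians(60)+np.radians(246+5)+a-yaw
print(np.degrees(phi))
env.movel([*M,.30],.25,frame=q(phi)); env.movel([*M,.205],.15); env.hold(.2); st("hover")
g=env.movel([*M,.173],.04,guard=10); env.hold(.2); st(g)
snap("side","seat"); show(["seat"],"pics/seat.png")
E
```

```text
yaw 181.86927046110446 [-1.16270224 -2.10252197]
109.8220518429868
hover 14.83 [0.5558 0.1085 0.2059] 0.568 62.6 [ 0.5  0.4 -4.7] [ 0.04 -0.06  0.01]
False 15.98 [0.5555 0.1085 0.1732] 0.574 62.9 [-3.9 -0.2  0.5] [-0.09  0.47 -0.03]
```

View pics/seat.png

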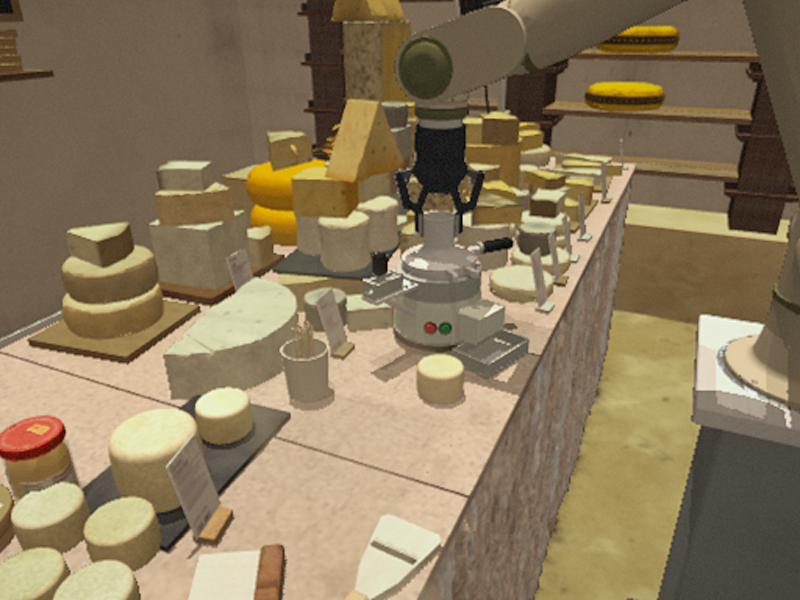

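It appears seated: the weight is off and the flange is level on the collar, with the handle at (490,245) pointing to the red-dot side. I'll let go, check the handle's direction with the wrist camera, and go to the handle.

```bash
python3 - <<'E'
from hlp import *
M=[.5545,.1085]
env.release(); env.hold(.3)
s=monitor.sense();print(s["clock"],s["finger_gap"],np.round(s["contact_force"],1))
env.movel([.5555,.1085,.26],.2)
env.reach([.46,.06,.30],q(np.radians(30))); snap("wrist","w2"); show(["w2"],"pics/w2.png")
for d in (52,20,-20):
    t=np.radians(d+180);print(d,kinematics.ik([M[0]+.108*np.cos(t),M[1]+.108*np.sin(t),.126],q(np.radians(d))))
print(monitor.sense()["clock"])
E
```

```text
16.7917 1.001374448693425 [ 0.4 -0.5 -0.4]
52 [-1.92446794e-01  3.48296482e-01  1.74616474e+00 -4.44089210e-16
  1.04713143e+00  4.70778322e-01]
20 [-9.97065780e-02  2.88654347e-01  1.83127917e+00 -4.44089210e-16
  1.02165913e+00  1.12202390e+00]
-20 [ 6.37125165e-02  3.22926676e-01  1.78287364e+00 -4.44089210e-16
  1.03579234e+00  1.98357469e+00]
18.6
```

View pics/w2.png

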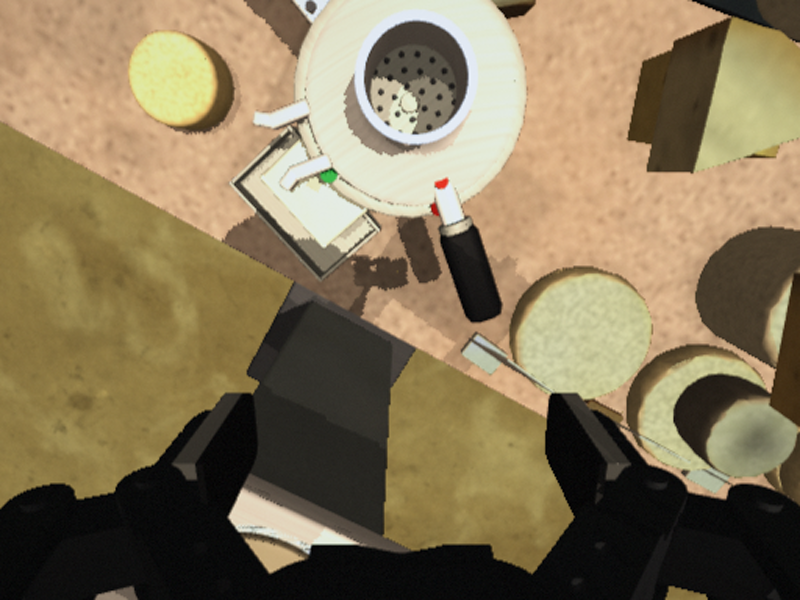

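Handle centre is at (470,269) and throat rim centre at (417,79), so the handle is slightly anticlockwise of the red dot, as planned. Next I'll grip the handle and turn it.

```bash
python3 - <<'E'
from hlp import *
W=pickle.load(open("pics/w2.pkl","rb"));k=.64
p,e=fit([(W,[0,0,.210],np.array([417,79])*k),(W,[.108,0,.150],np.array([468,269])*k)],[.555,.108,4.05]); print(p,np.degrees(p[2]),e)
C=np.array([(p[0]+.555)/2,(p[1]+.1085)/2]); a0=np.degrees(p[2]); print(C)
def st(t):
    s=monitor.sense();print(t,round(s["clock"],2),s["position"].round(4),round(float(s["finger_gap"]),3),np.round(s["gripper_force"],1),np.round(s["contact_force"],1),np.round(s["ft_torque"],2))
def P(d,z,r=.108):
    t=np.radians(d); return [C[0]+r*np.cos(t),C[1]+r*np.sin(t),z],q(np.radians(d-180))
x,o=P(a0,.22); env.reach(x,o)
x,o=P(a0,.126); env.movel(x,.12); st("at")
env.close_gripper(45); st("grip")
end=180-np.degrees(.337)
ds=np.linspace(a0,end,10)[1:]
for d in ds:
    f=(a0-d)/(a0-end); x,o=P(d,.126-.003*f)
    g=env.movel(x,.07,frame=o,guard=40)
    st((round(d,1),g))
    if g: break
E
```

```text
[0.55715726 0.1074525  3.98880543] 228.5417164435276 [[-0.2, -0.8], [0.3, 4.6]]
[0.55607863 0.10797625]
at 19.99 [0.4851 0.027  0.1269] 1.001 0.0 [0.  0.  0.1] [-0.   -0.01  0.02]
grip 20.57 [0.4845 0.027  0.1261] 0.27 48.2 [-0.7  0.1  0.7] [0.1  0.12 0.05]
(np.float64(221.0), False) 20.93 [0.475 0.037 0.126] 0.271 48.2 [0.2 0.5 2.1] [ 0.09 -0.25 -0.1 ]
(np.float64(213.5), False) 21.27 [0.4666 0.0482 0.1256] 0.27 48.4 [ 1.4 -0.8  3.5] [ 0.04 -0.42 -0.15]
(np.float64(205.9), False) 21.62 [0.4594 0.0605 0.1252] 0.27 48.5 [ 2.2 -1.1  3.8] [-0.02 -0.47 -0.22]
(np.float64(198.4), False) 21.98 [0.4539 0.0736 0.1248] 0.274 48.6 [ 1.3 -1.5  4.1] [-0.16 -0.54 -0.24]
(np.float64(190.8), False) 22.32 [0.4499 0.0875 0.1242] 0.269 48.5 [ 0.2 -1.1  4.3] [ 0.01 -0.28 -0.25]
(np.float64(183.3), False) 22.68 [0.448  0.1018 0.1238] 0.267 48.4 [0.9 2.6 4. ] [ 0.48 -0.01 -0.15]
(np.float64(175.8), False) 23.02 [0.448  0.116  0.1234] 0.27 48.2 [-1.   4.9  1.7] [ 0.71  0.04 -0.04]
(np.float64(168.2), False) 23.38 [0.4502 0.1298 0.1233] 0.27 48.3 [-0.4  3.7  3.3] [ 0.69  0.25 -0.05]
(np.float64(160.7), False) 23.73 [0.453  0.1427 0.1229] 0.269 49.3 [-7.1 -3.   8.1] [-0.36  1.12  0.5 ]
```

```bash
python3 - <<'E'
from hlp import *
C=np.array([.5556,.108])
def st(t):
    s=monitor.sense();print(t,round(s["clock"],2),s["position"].round(4),round(float(s["finger_gap"]),3),np.round(s["gripper_force"],1),np.round(s["contact_force"],1),np.round(s["ft_torque"],2))
for d in (159.5,158.3,157.1,155.9):
    t=np.radians(d); g=env.movel([C[0]+.108*np.cos(t),C[1]+.108*np.sin(t),.1225],.03,frame=q(t-np.pi),guard=15); env.hold(.1)
    f=monitor.sense()["contact_force"]; tang=f[:2]@[-np.sin(t),np.cos(t)]; st((d,g,round(float(tang),1)))
    if g or abs(tang)>18: break
env.release(); env.hold(.2)
x=monitor.sense()["position"]; env.movel([x[0],x[1],.24],.2); 
env.reach([.47,.12,.36],q(0.)); snap("wrist","w3"); show(["w3"],"pics/w3.png"); st("end")
E
```

```text
(159.5, False, 14.7) 24.07 [0.4532 0.1434 0.1226] 0.272 53.2 [-10.5 -11.7  11.1] [-1.75  1.49  1.32]
(158.3, False, 27.4) 24.43 [0.4534 0.1439 0.1225] 0.268 60.8 [-14.1 -23.8  14.9] [-3.59  2.02  1.48]
end 26.61 [0.4697 0.1201 0.3581] 0.998 0.0 [-0.7 -0.1  0.1] [-0.03 -0.   -0.  ]
```

View pics/w3.png

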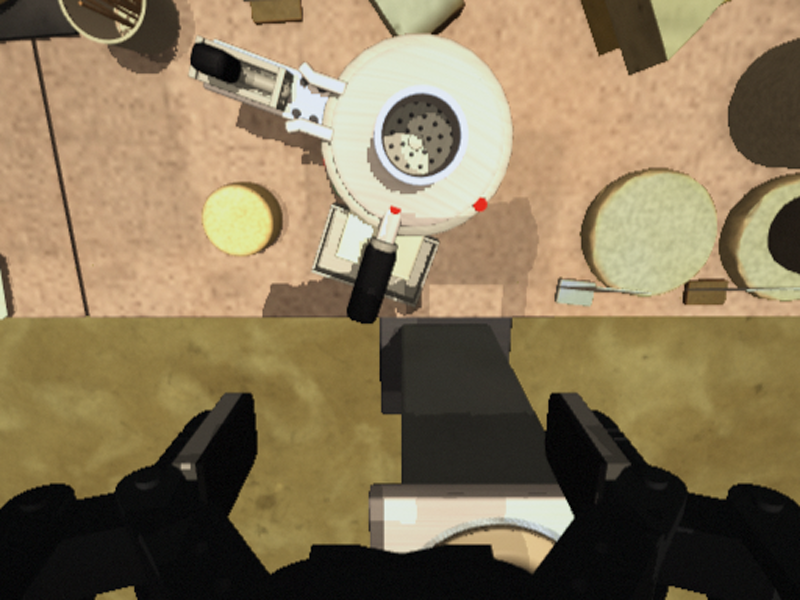

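The handle lies over the green dot at the front, and the fork stands before the bolt's nose. The paddle is at about (215,60). Now I'll grip it and slide it in.

```bash
python3 - <<'E'
from hlp import *
W=pickle.load(open("pics/w3.pkl","rb"))
C=np.array([.5556,.1083]); t=np.radians(90)-.337; u=np.array([np.cos(t),np.sin(t)])
for z in(.15,.184): print(proj(W,np.array([*(C+.135*u),z]))/.64)
def st(n):
    s=monitor.sense();print(n,round(s["clock"],2),s["position"].round(4),round(float(s["finger_gap"]),3),np.round(s["gripper_force"],1),np.round(s["contact_force"],1),"r",round(float((s["position"][:2]-C)@u),4))
B=C+.135*u
env.reach([*B,.25],q(t)); 
print(env.movel([*B,.156],.1,guard=8)); st("at")
env.close_gripper(30); st("grip")
for r in (.118,.109,.107,.105):
    g=env.movel([*(C+r*u),.156],.04,guard=15); env.hold(.1); st((r,g))
    if g: break
env.release(); env.hold(.2); x=monitor.sense()["position"]
env.movel([x[0],x[1],.26],.2); env.reach([.47,.12,.36],q(0.)); snap("wrist","w4"); show(["w4"],"pics/w4.png"); st("end")
E
```

```text
[222.3386017   67.50163367]
[202.24302302  57.74427084]
False
at 28.68 [0.6006 0.2358 0.1568] 1.0 0.0 [-0.2  0.6  0.1] r 0.1352
grip 29.32 [0.5993 0.2362 0.1562] 0.181 33.4 [-5.3  1.5  2.2] r 0.1351
(0.118, False) 29.99 [0.5937 0.22   0.1562] 0.182 33.5 [-7.   0.1  3.1] r 0.118
(0.109, True) 30.36 [0.5916 0.2146 0.1562] 0.18 33.5 [2.6 4.2 1.7] r 0.1122
end 32.98 [0.4702 0.1202 0.3589] 0.998 0.0 [ 0.4  0.  -0.2] r -0.017
```

View pics/w4.png

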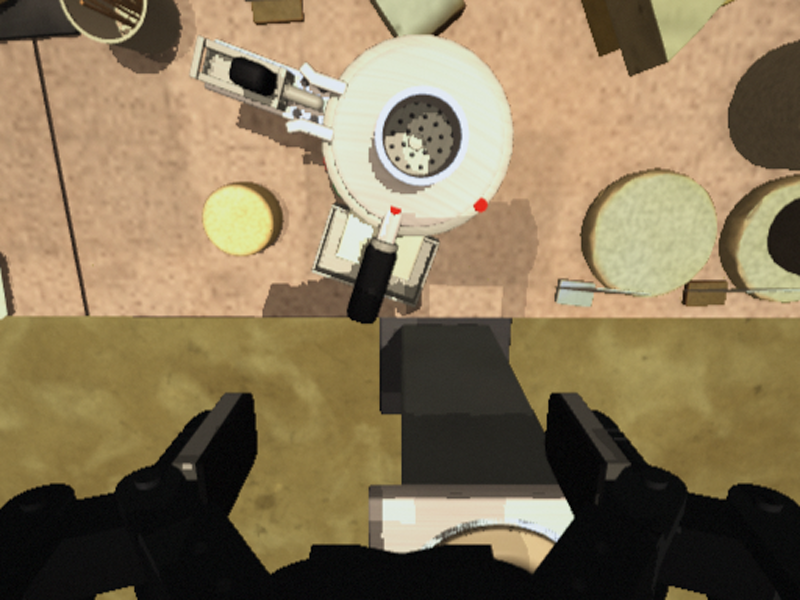

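The nose is between the prongs, but the guard tripped at about 23 mm, which may be short of the stop. I'll grip the paddle at (253,76) again and push to the stop.

```bash
python3 - <<'E'
from hlp import *
C=np.array([.5556,.1083]); t=np.radians(90)-.337; u=np.array([np.cos(t),np.sin(t)]); v=np.array([u[1],-u[0]])
def st(n):
    s=monitor.sense();f=s["contact_force"][:2];print(n,round(s["clock"],2),s["position"].round(4),round(float(s["finger_gap"]),3),"along",round(float(f@u),1),"lat",round(float(f@v),1),"r",round(float((s["position"][:2]-C)@u),4))
B=np.array([.5916,.2146])
env.reach([*B,.25],q(t)); env.movel([*B,.156],.12,guard=8); env.close_gripper(40); st("grip")
for i in range(1,6):
    g=env.movel([*(B-.002*i*u),.156],.03,guard=30); env.hold(.15); st((i,g))
    if g or monitor.sense()["contact_force"][:2]@u>18: break
env.release(); env.hold(.2); x=monitor.sense()["position"]
env.movel([x[0],x[1],.26],.2); env.reach([.47,.12,.36],q(0.)); snap("wrist","w5"); st("end")
def blob(n):
    I=pickle.load(open(f"pics/{n}.pkl","rb"))["frame"][20:70,115:190].max(2)<45
    nb,l,s,c=cv2.connectedComponentsWithStats(I.astype(np.uint8)); k=1+s[1:,4].argmax(); return c[k]+[115,20],s[k,4]
W=pickle.load(open("pics/w5.pkl","rb"))
print(blob("w3"),blob("w4"),blob("w5"))
print([proj(W,np.array([*(C+r*u),.172])) for r in(.135,.109)])
E
```

```text
grip 35.55 [0.5917 0.2146 0.1562] 0.176 along -0.5 lat 0.1 r 0.1123
(1, False) 35.95 [0.5916 0.2145 0.1563] 0.179 along 10.8 lat 1.5 r 0.1121
(2, False) 36.35 [0.5915 0.2144 0.1564] 0.178 along 22.8 lat 4.2 r 0.112
end 38.97 [0.4702 0.1202 0.3589] 1.0 along 0.1 lat -0.5 r -0.017
(array([137.63738318,  40.0317757 ]), np.int32(535)) (array([161.40447154,  48.68089431]), np.int32(492)) (array([161.3299389 ,  48.65376782]), np.int32(491))
[array([135.01044463,  39.41096132]), array([161.64013156,  49.31329908])]
```

```bash
python3 -c "
from hlp import *
print(job.hand_in())"
```

```text
the job is handed in; nothing more can be done
None
```

I handed the job in at about 39 s of the 58 s allowed. The hopper is seated and turned to the stop at the green dot, and the bolt is pushed to its stop between the prongs, with the robot clear and the cup and small cheese not disturbed. I measured about 23 mm of bolt travel against the 21 mm needed, and the hand-in gave no verdict.

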